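Swing the lamp in and trigger-clamp a glued drying-rack foot

TASK

Swing the work lamp's arm in (it has an orange stalk to hold) until the lamp head stands right beside the glued wooden block, and leave it there. Then pump the clamp's orange trigger bar, letting it spring back between pulls, until the orange pad presses the block against the blue fixed jaw and the pad's spring is about half squeezed; never drive the spring right home, and do not touch the block, the pad or its rod with the hand. The clamp slackens as soon as the trigger is let go, so finish while still holding the trigger pulled, and leave the other things on the table alone.

Things in the scene. Friction and masses are not known exactly. Their poses are not given: they have to be found in the camera images.
- clamp: Grey-and-blue one-hand clamp screwed down. Origin: table level, middle of its 310 x 80 x 15 mm base. x: pressing direction, trigger end to fixed jaw; z up. Blue cheeks 43 mm wide, 112 mm high, x = -142 to -68 mm. Black fixed handle: front face x = -123 mm, 16 thick, 34 wide, top at 195 mm. Fixed jaw: top at 85 mm. Between trigger and fixed jaw nothing is over 65 mm high.
- trigger_pivot (a point): Pivot of the trigger, in the blue cheeks, 93 mm above the table, at x = -100 mm in the clamp's frame, on its centre line.
- trigger_bar (a point): Centre of the trigger's round orange finger bar: 16 mm thick, 44 mm long across the clamp, 65 mm from the pivot, about 156 mm above the table. At rest its lever leans 0.22 rad from upright towards the fixed jaw. Push it from the fixed-jaw side towards the black handle (clamp's -x), e.g. with closed fingers set down in front of it; 2 to 12 N.
- trigger (a joint): Trigger angle: 0 let go, 0.45 rad fully pulled (its stop, about 29 mm at the bar). A spring returns it to 0 when let go.
- rod (a joint): How far the toothed steel rod is driven towards the block, m (0 to 0.09). A pull drives it about 35 mm per rad of trigger (15 mm a full pull), less up to 5 mm of play before the pawl meets a tooth. When the trigger springs back the rod stays by friction (4 N) while the pad is free; under a greater load it slips back.
- pad (a joint): How far the pad's spring is squeezed, m: 0 free, 0.008 half, 0.016 right home (crushing). About 1.2 N per mm, with 1.2 N at the first touch.
- pad_face (a point): Centre of the front face of the orange pad (40 mm wide, 36 mm high), which faces the block.
- fixed_jaw (a point): Centre of the blue fixed jaw's face, against which the pad presses the block.
- block_center (a point): Centre of the glued wooden block (drying-rack foot, light and dark halves): 44 mm along the clamp, 46 mm wide, 50 mm high, about 50 g, lying loose on the clamp's base in front of the fixed jaw, up to 9 mm away from it.
- lamp_post (a point): Top of the lamp's post (200 mm above the table), on the hinge axis of the lamp's arm. The post is 18 mm thick, its white foot 84 mm across; the hinge's top is at 204 mm.
- lamp_grip (a point): Middle of the orange upright stalk on the lamp head, to be pinched from above: 16 mm thick, 45 mm tall, its middle 222 mm above the table, 140 mm from the post's axis. Below it (under 199 mm) the white head, 54 mm across, and the arm.
- lamp_arm (a joint): Angle of the lamp's arm, growing counter-clockwise from above, -1.6 to 0.8 rad; it starts swung out at about -1 and comes to the block near 0, its head then 50 to 75 mm short of the block's centre. Stiff: takes about 1.5 N at the stalk and stays where it is left.
- spray_bottle: Blue bottle, 64 mm across, 210 mm tall; origin under its centre. Leave alone.
- wipes_tub: Yellow tub, 90 mm across, 160 mm tall; origin under its centre. Leave alone.
- detergent: White bottle with blue label, 80 mm across, 200 mm tall; origin under its centre. Leave alone.
- grass_pot: White pot of grass, 90 mm across, 170 mm tall with the grass; origin under its centre. Leave alone.
- vase: Glass vase, 80 mm across, 140 mm tall; origin under its centre. Leave alone.
- peg_basket: White basket of clothes pegs, 110 x 150 x 60 mm; origin under its centre. Leave alone.
- screwdriver: Red screwdriver lying on the table. Leave alone.
Things that resemble listed ones, but are neither listed nor needed, are in the scene too. What is shaped like the part that bears lamp_post but red is not meant.

How it is judged:
On the way, in this order (a step that is already met when the one before it is completed fails the run):
1. the lamp head stands beside the block (horizontal distance between lamp_grip and block_center below 0.085 m), for 0.2 s.
2. the pad presses on the block while the trigger is pulled (contact force between pad and block above 1.5 N and contact force between the fingers and trigger above 0.5 N), for 0.1 s.
At the end, for the whole second after the job is handed in: The lamp head is within 85 mm (in plan) of the block's centre; the block stands upright between pad and fixed jaw, pressed against both at about 6 to 16 N (pad spring squeezed 4.2 to 12.5 of its 16 mm), at rest; the fingers still hold the trigger pulled (horizontal distance between lamp_grip and block_center below 0.085 m and value of joint pad between 0.0042 and 0.0125 m and contact force between pad and block between 4 and 20 N and contact force between block and clamp above 3 N and angle between block_center's own z axis and vertical below 0.15 rad and contact force between the fingers and trigger above 1 N and linear speed of block below 0.02 m/s); the arm keeps its last pose, push and grip.
It fails at once if the pad's spring was driven right home or the block crushed (value of joint pad above 0.0153 m or contact force between pad and block above 35 N).
It fails at once if the block, the pad or the rod was touched by the hand (contact force between the fingers and block above 1 N or contact force between the fingers and rod above 1 N).
It fails at once if a bystander was disturbed (distance of any of spray_bottle, wipes_tub, detergent, grass_pot, vase, peg_basket, screwdriver from where it was at the start of the episode above 0.03 m).
It also fails if it takes over 72 s, if anything falls off the work surface, if the arm or the gripper's body presses on something with over 40 N, if the wrist force passes 120 N, or if a joint passes its speed limit or range.

ROBOT

A 6-joint arm with a two-finger parallel gripper is mounted at the origin on the work surface. World frame = base frame: x ahead of the robot, y to its left, z up, the work surface at z = 0. Lengths are in m, angles in rad, forces in N, time in s.
With the tool pointing down it reaches from about 0.275 to 0.975 m from the base axis. Payload 8.4 kg.
Tool frame: the origin (TCP) lies between the finger pads; the fingertips stand 14 mm ahead of it and the grasp point (between the pads) lies 5 mm behind it; z points along the fingers, y is the direction in which the jaws open and shut (so a half turn about z gives the same grasp; the last joint's range is limited). The gripper opens to 92 mm and grips with 3 to 60 N. Pads are 20 mm wide; open, the fingers measure 128 mm over their backs; the gripper's body (75 mm by 189 mm) begins 69 mm behind the grasp point.
Start: joints at [1.179, 0.353, 1.633, -0, 1.155, -0.002], TCP at [0.238, 0.578, 0.229] pointing down, gripper open.
Joint ranges: [-2.63, 2.63], [-0.92, 2.1], [0.06, 2.66], [-1.3, 4.44], [0, 2.69], [-3.02, 3.02]. Speed limits (rad/s): [2.22, 2.22, 2.79, 3.14, 3.14, 3.14].

INTERFACE

Orientations are given as a unit quaternion [w, x, y, z].
In Python, from bench import sensors, imaging, job gives the robot as it stands.
- The arm moves only by the tool move_arm, never from a script. Its argument "motion" is a list of rows, each a list of 5 numbers: the shift along the tool's x, y, z in cm, then the turn about the tool's z in rad, then the opening in per cent of the stroke, from 0 (shut) to 100 (fully open). A call has 1 to 8 rows; each row shifts and turns the pose as measured when the row begins, along the tool's axes as they then stand; what a row does not reach is not made up. A row lasts 1/8 s, in which the tool goes at most 62.5 mm and 10.7 degrees, less where a joint would pass 70% of its speed; a pose out of reach is approached as far as the arm can. A call with a gripper value outside its range is refused whole. The fingers move at their own pace and stop on an object; "force" is the grip in N (left out, the last holds). Time passes only in rows, so rows that do not move let the fingers close. It gives the time, the measured TCP pose, the force and the opening at its end, in the units of the state.
- sensors.get_state(): the state, without advancing time (a new reading comes with each control period).
- imaging.get_image(name): name is "scene" or "top" or "wrist"; returns a dict with "img" (384x512x3 uint8, blue, green, red), "z_map" (384x512 float32, m along the optical axis (not along the pixel's ray), 0 where there is no reading), "mtx" (3x3 intrinsics, pixels), "pose" (4x4, takes a point from camera to world coordinates). Camera axes: x right, y up, looking along -z (the intrinsics and any distortion apply to the point x, -y, -z); pixel columns grow to the right and rows downward; lengths in m; the calibration is good to about 2 mm. A picture is of the moment at which its call begins.
- job.hand_in(): hands the job in, once; it reports no verdict.
Trained networks look in the newest picture that a camera, given by its name, has taken for a name from the list of things; names that differ only in an ending like _2 or _b are one class to them, and where a whole thing is asked for, a point or a joint stands for the part that bears it (a point fixed in the world has none). Each returns a list of dicts, best first, with "p" (0 to 1); they miss things now and then, are a little off and sometimes report something else, mostly with a low value. They report only what shows in the picture. A call takes as long as a camera call. They do not tell look-alikes from the thing itself.
- imaging.recognise(camera, label): "centre" ([x, y, z] in m, in the coordinates of the camera as it stood for that picture, good to about 4 mm: the middle of the surface that is visible of it).
The state is a dict: "clock": time; "qpos": joint angles; "joint_vel": joint speeds; "tau": joint torques, N m; "ee_pos": TCP position; "orientation": TCP orientation; "ft_force": force on the tool from outside, world axes, zero at the start; "wrist_torque": the same for the moment, N m; "grip_width": finger opening in m.
Only numpy, scipy, OpenCV 4.12 (cv2) and the standard library are available. Lean on these libraries where they do the work, as an engineer would, in place of code of your own. Each camera call takes 0.05 s, during which the arm holds its last target.

## Working session

There is one attempt and no reset: what is moved stays moved. The work goes in short steps, Python scripts to look and compute and a tool call to move; the robot and the scene stay as the last step left them, time stands still between calls to the robot, and variables do not carry over. Pictures are saved under pics/ and viewed, and the job is handed in when it is done.

Besides the shell and the picture viewer there is one more tool, called after "Call:" as name(argument=value, ...) on one line, values as JSON. move_arm: Moves the arm, as the interface text tells. Its arguments: {"type":"object","properties":{"motion":{"type":"array"},"force":{"type":"number"}},"required":["motion"]}

```bash
mkdir -p pics; ls; cat > h.py <<'E'
from bench import sensors, imaging, job
import numpy as np, cv2
def shot(n,f):
    d=imaging.get_image(n); cv2.imwrite('pics/'+f+'.png',d['img']); np.savez('/tmp/'+f+'.npz',**{k:np.asarray(v) for k,v in d.items()}); return d
def pt(d,u,v,z=None):
    K=d['mtx']; z=d['z_map'][v,u] if z is None else z
    p=np.array([(u-K[0,2])/K[0,0]*z,-(v-K[1,2])/K[1,1]*z,-z,1]); return (d['pose']@p)[:3]
def rec(cam,d,l):
    return [(round(r['p'],2),np.round((d['pose']@np.r_[r['centre'],1])[:3],3).tolist()) for r in imaging.recognise(cam,l)]
E
python3 - <<'E'
from h import *
for n in ['scene','top']:
    d=shot(n,n+'0')
    print(n,d['pose'].round(3).tolist())
    for l in ['clamp','trigger_bar','pad_face','fixed_jaw','block_center','lamp_post','lamp_grip','trigger_pivot','spray_bottle','wipes_tub','detergent','grass_pot','vase','peg_basket','screwdriver']:
        print(l,rec(n,d,l))
print(sensors.get_state())
E
```

```text
pics
scene [[-0.168, -0.702, 0.692, 1.362], [0.986, -0.115, 0.122, 0.153], [-0.006, 0.703, 0.712, 1.029], [0.0, 0.0, 0.0, 1.0]]
clamp [(0.6, [0.482, -0.09, 0.044])]
trigger_bar [(0.53, [0.467, -0.105, 0.153])]
pad_face []
fixed_jaw [(0.95, [0.478, -0.091, 0.044]), (0.3, [0.509, 0.073, 0.059])]
block_center [(0.52, [0.51, 0.074, 0.058])]
lamp_post [(0.68, [0.397, 0.255, 0.122]), (0.64, [0.689, 0.057, 0.162])]
lamp_grip [(0.72, [0.665, 0.14, 0.195]), (0.6, [0.28, 0.265, 0.194]), (0.21, [0.478, -0.09, 0.048])]
trigger_pivot [(0.63, [0.482, -0.09, 0.046])]
spray_bottle [(0.86, [0.515, -0.403, 0.12])]
wipes_tub [(0.8, [0.69, -0.321, 0.121])]
detergent [(0.76, [0.609, -0.424, 0.134])]
grass_pot [(0.6, [0.593, 0.44, 0.079]), (0.32, [0.482, -0.088, 0.045])]
vase [(0.75, [0.492, 0.471, 0.109])]
peg_basket [(0.79, [0.323, -0.408, 0.025])]
screwdriver [(0.42, [0.278, -0.281, 0.016])]
top [[0.005, 0.988, -0.157, 0.267], [-1.0, 0.004, -0.009, 0.017], [-0.008, 0.157, 0.988, 1.545], [0.0, 0.0, 0.0, 1.0]]
clamp [(0.87, [0.47, -0.044, 0.014]), (0.43, [0.265, -0.279, 0.019]), (0.2, [0.471, -0.045, 0.0
[... 770 characters left out ...]
4, [0.489, 0.068, 0.06])]
{'clock': 1.6, 'qpos': array([ 1.17858207e+00,  3.52964728e-01,  1.63340725e+00, -1.13631359e-05,
        1.15516963e+00, -2.37778791e-03]), 'joint_vel': array([ 0.00161697, -0.00113172, -0.00208503, -0.00130095,  0.00027554,
       -0.00030688]), 'tau': array([-1.97888286e-03, -5.93744445e+01, -3.34566700e+01,  6.98125851e-02,
        1.55356777e-02,  1.95554856e-05]), 'ee_pos': array([0.23751781, 0.57812084, 0.22860191]), 'orientation': array([1.01000533e-05, 1.93684070e-01, 9.81063953e-01, 2.40089377e-05]), 'ft_force': array([ 0.52231391, -0.01156497,  0.56005139]), 'wrist_torque': array([-0.02386261,  0.00655857,  0.01048193]), 'grip_width': 0.09182206321722378}
```

View pics/scene0.png

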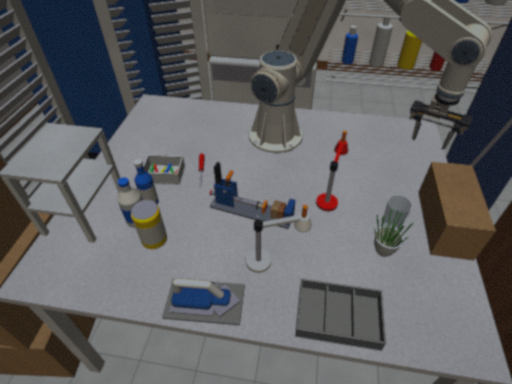

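View pics/top0.png

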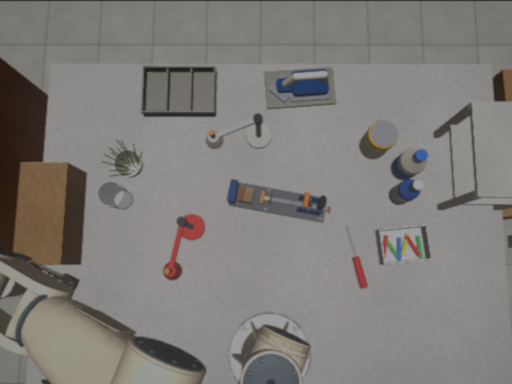

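```bash
python3 - <<'E'
from h import *
for f,(a,b,c,e) in {'top0':(100,230,190,340),'scene0':(150,280,190,320)}.items():
    d=np.load('/tmp/'+f+'.npz'); cv2.imwrite('pics/'+f+'c.png',cv2.resize(d['img'][a:b,c:e],None,fx=5,fy=4.5,interpolation=cv2.INTER_CUBIC))
d=np.load('/tmp/top0.npz')
K=d['mtx'];print(K)
v,u=np.mgrid[0:384,0:512];z=d['z_map'];P=np.stack([(u-K[0,2])/K[0,0]*z,-(v-K[1,2])/K[1,1]*z,-z,np.ones_like(z)],-1)@d['pose'].T
hsv=cv2.cvtColor(d['img'],cv2.COLOR_BGR2HSV)
roi=np.zeros(z.shape,bool);roi[100:225,190:340]=1
o=roi&(hsv[...,0]>5)&(hsv[...,0]<18)&(hsv[...,1]>120)&(z>0)
n,lab=cv2.connectedComponents(o.astype(np.uint8))
for i in range(1,n):
    m=lab==i
    if m.sum()>3: print(m.sum(),u[m].mean(),v[m].mean(),P[m][:,:3].mean(0).round(3),P[m][:,:3].max(0).round(3),P[m][:,:3].min(0).round(3))
# base
m=roi&(P[...,2]>0.008)&(P[...,2]<0.3)&(v>172)&(u>225)
print(cv2.minAreaRect((P[m][:,:2]*1000).astype(np.float32)))
m2=m&(P[...,2]<0.022);print(cv2.minAreaRect((P[m2][:,:2]*1000).astype(np.float32)))
# jaw
m3=m&(hsv[...,0]>100)&(hsv[...,0]<130)&(hsv[...,1]>120)
for s in [u<260,u>260]:
    q=P[m3&s][:,:3];print('blue',len(q),q.min(0).round(3),q.max(0).round(3),q.mean(0).round(3))
m4=m&(P[...,2]>0.18);q=P[m4][:,:3];print('handle',len(q),q.mean(0),q.min(0),q.max(0))
m4=roi&(v<150)&(P[...,2]>0.19);q=P[m4][:,:3];print('lamp',len(q),q.mean(0),q.min(0),q.max(0))
E
```

```text
[[480.36575955   0.         260.02129352]
 [  0.         480.36575955 190.62247113]
 [  0.           0.           1.        ]]
17 211.7058823529412 132.88235294117646 [0.637 0.164 0.24 ] [0.643 0.169 0.247] [0.632 0.16  0.231]
14 262.35714285714283 193.78571428571428 [0.492 0.022 0.061] [0.501 0.026 0.07 ] [0.482 0.017 0.057]
67 305.97014925373134 200.044776119403 [ 0.459 -0.105  0.161] [ 0.48  -0.096  0.17 ] [ 0.441 -0.111  0.094]
11 261.27272727272725 200.63636363636363 [0.471 0.026 0.059] [0.476 0.03  0.064] [0.466 0.02  0.055]
((486.60540771484375, -46.4327392578125), (357.2254638671875, 163.7666778564453), 89.10000610351562)
((486.60540771484375, -46.4327392578125), (357.2254638671875, 163.7666778564453), 89.10000610351562)
blue 25 [0.472 0.11  0.081] [0.528 0.125 0.091] [0.5   0.118 0.085]Traceback (most recent call last):
  File "<stdin>", line 21, in <module>
    return umr_minimum(a, axis, None, out, keepdims, initial, where)
ValueError: zero-size array to reduction operation minimum which has no identity
```

View pics/top0c.png

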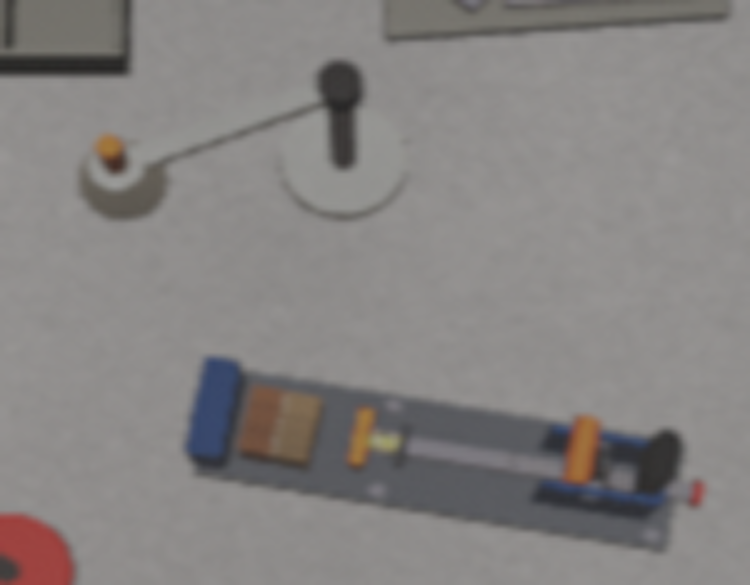

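View pics/scene0c.png

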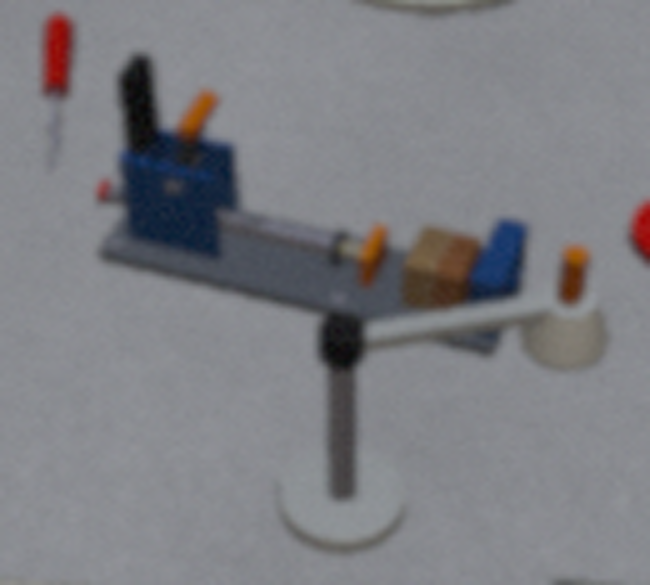

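```bash
cat >> h.py <<'E'
def plane(d,u,v,z):
    K=d['mtx'];r=d['pose'][:3,:3]@np.array([(u-K[0,2])/K[0,0],-(v-K[1,2])/K[1,1],-1]);o=d['pose'][:3,3]
    return o+r*(z-o[2])/r[2]
E
python3 - <<'E'
from h import *
d=dict(np.load('/tmp/top0.npz'))
C=lambda x,y:(190+x/5-.4,100+y/4.5-.4)
for n,x,y,z in [('post',340,84,.204),('foot',345,160,.01),('stalktop',110,147,.2445),('jawTL',207,358,.085),('jawBL',187,457,.085),('jawTR',240,364,.085),('jawBR',221,465,.085),('baseBL',197,475,.015),('baseBR',664,549,.015),
  ('blTL',250,390,.065),('blTR',321,397,.065),('blBR',309,464,.065),('blBL',241,453,.065),('barT',588,417,.156),('barB',577,482,.156),('handle',660,460,.195),('padT',368,408,.06),('padB',356,465,.06)]:
    print(n,plane(d,*C(x,y),z).round(4))
E
```

```text
post [0.6913 0.0364 0.204 ]
foot [0.695  0.0356 0.01  ]
stalktop [0.6376 0.1642 0.2445]
jawTL [0.5336 0.1192 0.085 ]
jawBL [0.465  0.1305 0.085 ]
jawTR [0.5295 0.0988 0.085 ]
jawBR [0.4596 0.1095 0.085 ]
baseBL [0.4616 0.1293 0.015 ]
baseBR [ 0.4099 -0.1694  0.015 ]
blTL [0.5148 0.0934 0.065 ]
blTR [0.51  0.049 0.065]
blBR [0.4631 0.0561 0.065 ]
blBL [0.4706 0.0985 0.065 ]
barT [ 0.4825 -0.1092  0.156 ]
barB [ 0.4399 -0.1024  0.156 ]
handle [ 0.4492 -0.1461  0.195 ]
padT [0.5032 0.0196 0.06  ]
padB [0.4632 0.0269 0.06  ]
```

```bash
cat >> h.py <<'E'
from scipy.spatial.transform import Rotation as R
def to(x,y,z,yaw=None):
    s=sensors.get_state();q=s['orientation'];r=R.from_quat(np.r_[q[1:],q[0]]).as_matrix()
    cy=np.arctan2(r[1,1],r[0,1]); dl=r.T@(np.array([x,y,z])-s['ee_pos'])*100
    t=0 if yaw is None else -(np.radians(yaw)-cy)
    print('t',round(s['clock'],2),'pos',s['ee_pos'].round(4),'yawY',round(np.degrees(cy),1),'F',s['ft_force'].round(2),'w',round(s['grip_width'],4)); print('shift cm',dl.round(2),'turn',round(t,3))
E
```

Call:
move_arm(motion=[[0,0,-5,0.18,60],[0,0,-5,0.18,60],[0,0,0,0.18,60],[0,0,0,0.18,60],[0,0,0,0.07,60]], force=15)

```text
clock: 2.22
ee_pos: [0.2375, 0.578, 0.332]
orientation: [0.0, 0.567, 0.824, -0.0]
ft_force: [-0.3, 0.5, -0.8]
grip_width: 0.0551
```

```bash
python3 -c "
from h import *
to(.638,.164,.33,23)"
```

```text
t 2.23 pos [0.2375 0.578  0.332 ] yawY 20.9 F [-0.3   0.52 -0.79] w 0.0551
shift cm [-52.99  22.61   0.2 ] turn -0.036
```

Call:
move_arm(motion=[[-5.3,2.26,0,0,60],[-5.3,2.26,0,0,60],[-5.3,2.26,0,0,60],[-5.3,2.26,0,0,60],[-5.3,2.26,0,0,60],[-5.3,2.26,0,0,60],[-5.3,2.26,0,0,60],[-5.3,2.26,0,0,60]])

```text
clock: 3.22
ee_pos: [0.5651, 0.2402, 0.3324]
orientation: [0.0, 0.564, 0.825, 0.002]
ft_force: [0.3, 0.8, 0.9]
grip_width: 0.0552
```

```bash
python3 -c "
from h import *
to(.638,.164,.33,23)"
```

```text
t 3.23 pos [0.5651 0.2402 0.3324] yawY 21.3 F [0.28 0.76 0.92] w 0.0552
shift cm [-9.75  4.03  0.24] turn -0.03
```

Call:
move_arm(motion=[[-5,2,0,-0.03,60],[-4.7,2,0,0,60],[0,0,0,0,60]])

```text
clock: 3.6
ee_pos: [0.6429, 0.1593, 0.332]
orientation: [0.0, 0.553, 0.833, 0.002]
ft_force: [-0.6, 0.5, -0.2]
grip_width: 0.0551
```

```bash
python3 -c "
from h import *
to(.638,.164,.222,23)
d=shot('wrist','w1'); print(rec('wrist',d,'lamp_grip'),rec('wrist',d,'lamp_post'))
t=shot('scene','s1')"
```

```text
t 3.6 pos [0.6429 0.1593 0.332 ] yawY 22.8 F [-0.58  0.53 -0.18] w 0.0551
shift cm [ 0.61 -0.31 11.  ] turn -0.003
[(0.92, [0.643, 0.161, 0.202]), (0.69, [0.398, 0.245, 0.187])] [(0.79, [0.397, 0.246, 0.02]), (0.78, [0.656, 0.127, 0.194])]
```

View pics/w1.png

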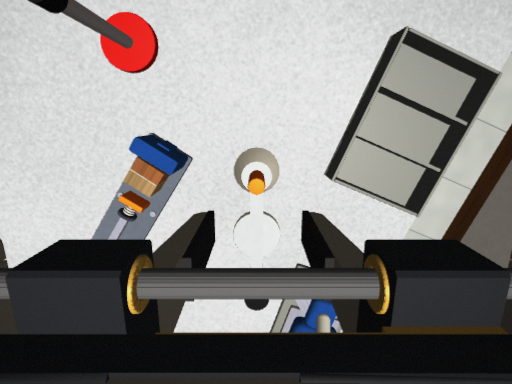

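```bash
python3 -c "
from h import *
d=dict(np.load('/tmp/w1.npz'))
for v in (180,186,190): print(plane(d,257,v,.2445),pt(d,257,v))
print('head',plane(d,257,171,.199))"
```

```text
[0.6372496  0.17336295 0.2445    ] [0.63738797 0.1730398  0.2428132 ]
[0.63934145 0.16837937 0.2445    ] [0.6395358  0.16792463 0.24235472]
[0.64074777 0.165029   0.2445    ] [0.64097918 0.16448694 0.24209815]
head [0.63730624 0.17340342 0.199     ]
```

```bash
python3 -c "
from h import *
to(.639,.167,.223,23)"
```

```text
t 3.8 pos [0.6403 0.1629 0.3326] yawY 23.0 F [-0.62  0.2   0.27] w 0.0552
shift cm [ 0.4   0.   10.96] turn 0.001
```

Call:
move_arm(motion=[[0.4,0,4,0,60],[0,0,4,0,60],[0,0,2.5,0,60],[0,0,0.4,0,60]])

```text
clock: 4.3
ee_pos: [0.6361, 0.1731, 0.2236]
orientation: [0.001, 0.549, 0.836, 0.004]
ft_force: [0.5, -0.8, -0.7]
grip_width: 0.0554
```

```bash
python3 -c "
from h import *
shot('wrist','w2');to(.639,.167,.223,23)"
```

```text
t 4.35 pos [0.6365 0.1732 0.2241] yawY 23.5 F [-0.41  0.14 -0.03] w 0.0551
shift cm [-0.67 -0.02  0.11] turn 0.008
```

View pics/w2.png

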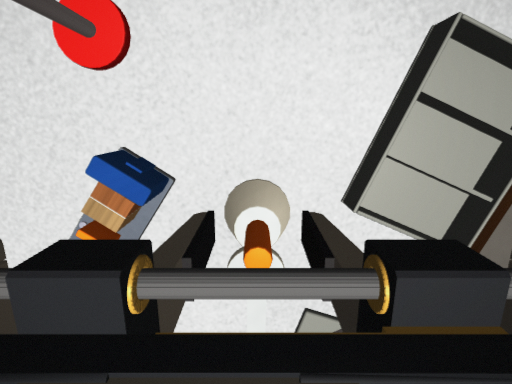

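Call:
move_arm(motion=[[-0.6,0,0.1,0,60],[0,0,0,0,40],[0,0,0,0,0],[0,0,0,0,0],[0,0,0,0,0],[0,0,0,0,0]], force=12)

```text
clock: 5.1
ee_pos: [0.6404, 0.1684, 0.2275]
orientation: [0.003, 0.548, 0.836, 0.006]
ft_force: [0.0, 1.0, -0.4]
grip_width: 0.0156
```

```bash
python3 -c "
from h import *
shot('wrist','w3');to(.639,.167,.223,23)"
```

```text
t 5.15 pos [0.6404 0.1684 0.2275] yawY 23.5 F [-1.28  0.77  0.6 ] w 0.0155
shift cm [-0.07 -0.19  0.45] turn 0.009
```

View pics/w3.png

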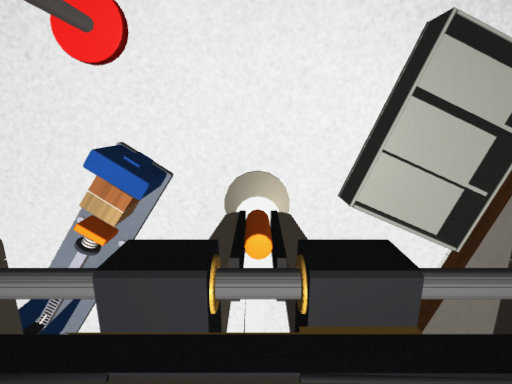

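Call:
move_arm(motion=[[-0.15,-2.0,0,-0.15,0],[-0.15,-2.0,0,-0.15,0],[-0.15,-2.0,0,-0.15,0],[-0.15,-2.0,0,-0.15,0]])

```text
clock: 5.65
ee_pos: [0.5793, 0.1204, 0.2274]
orientation: [0.004, 0.268, 0.963, 0.009]
ft_force: [-2.3, 3.4, 3.2]
grip_width: 0.0157
```

```bash
python3 -c "
from h import *
to(.5543,.0616,.225,81)"
```

```text
t 5.65 pos [0.5793 0.1204 0.2274] yawY 58.9 F [-2.32  3.42  3.16] w 0.0157
shift cm [-0.9  -6.33  0.12] turn -0.386
```

Call:
move_arm(motion=[[-0.2,-2.1,0,-0.14,0],[-0.2,-2.1,0,-0.13,0],[-0.15,-1.8,0,-0.12,0],[0,0,0,0,0]])

```text
clock: 6.15
ee_pos: [0.5548, 0.0652, 0.2275]
orientation: [0.001, 0.069, 0.998, 0.011]
ft_force: [2.7, -1.6, -4.2]
grip_width: 0.0157
```

```bash
python3 -c "
from h import *
to(.5543,.0616,.225,81)
shot('wrist','w4')
t=shot('top','t4');cv2.imwrite('pics/t4c.png',cv2.resize(t['img'][100:230,190:340],None,fx=5,fy=4.5))"
```

```text
t 6.15 pos [0.5548 0.0652 0.2275] yawY 82.0 F [ 2.74 -1.57 -4.23] w 0.0157
shift cm [ 0.   -0.37  0.24] turn 0.018
```

View pics/w4.png

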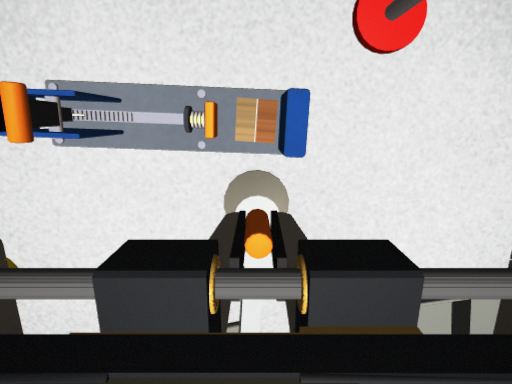

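Call:
move_arm(motion=[[0,0,0,0,50],[0,0,0,0,50],[0,0,0,0,50],[0,0,-4,0,50],[0,0,-4,0,50],[0,0,0,0,50]])

```text
clock: 7.0
ee_pos: [0.5558, 0.066, 0.3088]
orientation: [0.001, 0.072, 0.997, 0.011]
ft_force: [-0.4, -0.2, 0.1]
grip_width: 0.0459
```

```bash
python3 - <<'E'
from h import *
to(.46,-.05,.30,80.2)
d=shot('wrist','w5');t=shot('top','t5');cv2.imwrite('pics/t5c.png',cv2.resize(t['img'][100:230,190:340],None,fx=5,fy=4.5))
for l in ['lamp_grip','block_center','trigger_bar','fixed_jaw','pad_face']: print(l,rec('wrist',d,l))
E
```

```text
t 7.0 pos [0.5558 0.066  0.3088] yawY 81.8 F [-0.38 -0.2   0.14] w 0.0459
shift cm [  7.83 -12.87   0.59] turn 0.028
lamp_grip []
block_center [(0.77, [0.491, 0.071, 0.064]), (0.52, [0.467, -0.076, 0.035])]
trigger_bar [(0.65, [0.461, -0.101, 0.161])]
fixed_jaw [(0.58, [0.467, -0.081, 0.04])]
pad_face [(0.6, [0.486, 0.026, 0.061])]
```

View pics/w5.png

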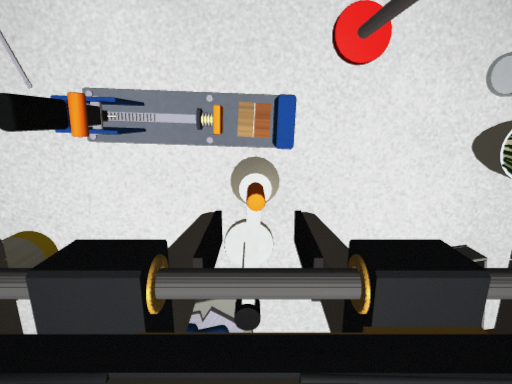

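```bash
python3 - <<'E'
from h import *
d=dict(np.load('/tmp/w5.npz'));c=np.array([.1705,.985])
for n,u,v,z in [('bar',78,115,.16),('barR',91,115,.156),('stalk',256,201,.2445),('blL',237.5,118,.065),('blR',270.5,120,.065),('padface',221.5,119,.065),('jaw',275.5,122,.085),('baseUL',84,88,.015),('baseLL',82,141,.015),('jawU',296,96,.085),('jawL',294,148,.085)]:
    p=plane(d,u,v,z);print(n,p.round(4),'along',(p[:2]@c).round(4),'lat',(p[0]*.985-p[1]*.1705).round(4))
E
```

```text
bar [ 0.4606 -0.1023  0.16  ] along -0.0222 lat 0.4711
barR [ 0.4621 -0.0914  0.156 ] along -0.0112 lat 0.4708
stalk [0.5544 0.0675 0.2445] along 0.161 lat 0.5346
blL [0.4857 0.0549 0.065 ] along 0.1369 lat 0.469
blR [0.4948 0.0992 0.065 ] along 0.1821 lat 0.4704
padface [0.4839 0.0331 0.065 ] along 0.1151 lat 0.471
jaw [0.498 0.104 0.085] along 0.1874 lat 0.4728
baseUL [ 0.4099 -0.1658  0.015 ] along -0.0934 lat 0.432
baseLL [ 0.4849 -0.1908  0.015 ] along -0.1052 lat 0.5101
jawU [0.4696 0.1342 0.085 ] along 0.2123 lat 0.4397
jawL [0.5351 0.1242 0.085 ] along 0.2136 lat 0.5059
```

```bash
python3 - <<'E'
from h import *
d=dict(np.load('/tmp/w5.npz'));print(d['pose'].round(3),d['mtx'][0,0]);to(.467,-.0626,.30,80.2)
E
```

```text
[[ 0.143 -0.962 -0.235  0.491]
 [ 0.99   0.144  0.012  0.073]
 [ 0.022 -0.234  0.972  0.465]
 [ 0.     0.     0.     1.   ]] 284.1934166651634
t 7.35 pos [0.5537 0.0657 0.3047] yawY 81.8 F [0.33 0.43 0.98] w 0.0457
shift cm [  6.75 -13.95   0.23] turn 0.028
```

Call:
move_arm(motion=[[3,-4,0,0.03,0],[2,-5,0,0,0],[2,-4,0,0,0],[0,0,0,0,0]], force=20)

```text
clock: 7.85
ee_pos: [0.4602, -0.0537, 0.2997]
orientation: [-0.005, 0.086, 0.996, 0.01]
ft_force: [1.2, -0.3, -0.4]
grip_width: 0.0079
```

```bash
python3 - <<'E'
from h import *
to(.467,-.0626,.155,80.2);d=shot('wrist','w6')
E
```

```text
t 7.85 pos [ 0.4602 -0.0537  0.2997] yawY 80.1 F [ 1.23 -0.26 -0.41] w 0.0079
shift cm [-0.98 -1.04 14.44] turn -0.002
```

View pics/w6.png

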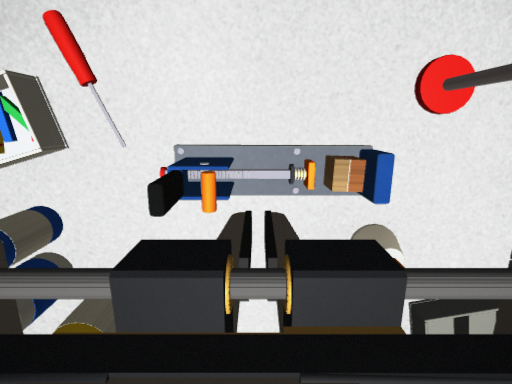

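Call:
move_arm(motion=[[-0.9,-1,3,0,0],[0,0,4,0,0],[0,0,4,0,0],[0,0,2.5,0,0],[0,0,0,0,0]])

```text
clock: 8.52
ee_pos: [0.4725, -0.0578, 0.1606]
orientation: [-0.003, 0.085, 0.996, 0.011]
ft_force: [-1.2, -0.2, 0.3]
grip_width: 0.0004
```

```bash
python3 - <<'E'
from h import *
to(.467,-.0626,.155,80.2);d=shot('wrist','w7')
E
```

```text
t 8.53 pos [ 0.4725 -0.0578  0.1606] yawY 80.3 F [-1.24 -0.2   0.34] w 0.0004
shift cm [ 0.46 -0.58  0.55] turn 0.001
```

View pics/w7.png

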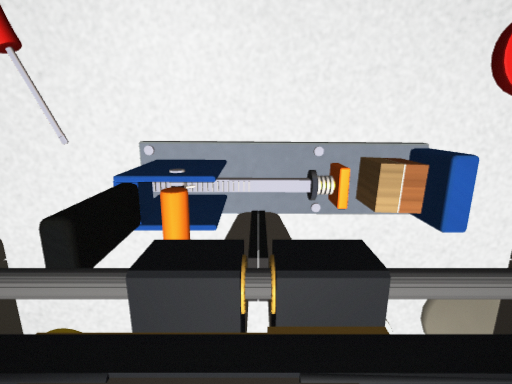

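Call:
move_arm(motion=[[0.3,-0.8,0.5,0,0],[0,-0.8,0,0,0],[0,-0.5,0,0,0]])

```text
clock: 8.95
ee_pos: [0.4686, -0.079, 0.1585]
orientation: [0.0, 0.084, 0.996, 0.011]
ft_force: [-0.3, -0.2, 0.1]
grip_width: 0.0007
```

```bash
cat >> h.py <<'E'
def al():
    s=sensors.get_state();p=s['ee_pos'];f=s['ft_force'];print('t %.2f along %.4f lat %.4f z %.4f Falong %.2f F'%(s['clock'],p[0]*.1705+p[1]*.985,p[0]*.985-p[1]*.1705,p[2],f[0]*.1705+f[1]*.985),f.round(2))
E
python3 - <<'E'
from h import *
al();d=shot('wrist','w8')
E
```

```text
t 8.95 along 0.0021 lat 0.4750 z 0.1585 Falong -0.20 F [-0.28 -0.15  0.06]
```

View pics/w8.png

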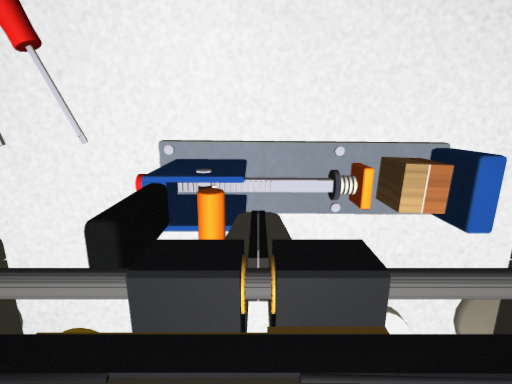

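Call:
move_arm(motion=[[0.2,-0.6,0.2,0,0],[0,-0.6,0,0,0]])

```text
clock: 9.25
ee_pos: [0.4649, -0.0909, 0.157]
orientation: [0.001, 0.085, 0.996, 0.012]
ft_force: [-0.4, 2.8, 3.3]
grip_width: 0.0003
```

```bash
python3 - <<'E'
from h import *
al();d=shot('wrist','w9')
E
```

```text
t 9.25 along -0.0103 lat 0.4734 z 0.1570 Falong 2.68 F [-0.42  2.79  3.3 ]
```

View pics/w9.png

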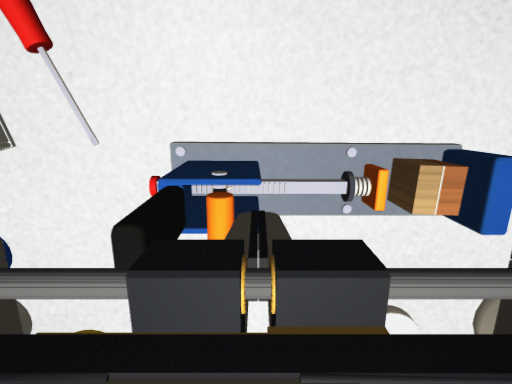

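```bash
cat >> h.py <<'E'
def meas(f):
    d=shot('wrist',f);K=d['mtx'];v,u=np.mgrid[0:384,0:512];z=d['z_map']
    P=(np.stack([(u-K[0,2])/K[0,0]*z,-(v-K[1,2])/K[1,1]*z,-z,np.ones_like(z)],-1)@d['pose'].T)[...,:3]
    a=P[...,0]*.1705+P[...,1]*.985;l=P[...,0]*.985-P[...,1]*.1705;Z=P[...,2]
    h=cv2.cvtColor(d['img'],cv2.COLOR_BGR2HSV);H,S,V=h[...,0],h[...,1],h[...,2]
    # columns profile at the tops: per class
    g=(z>0)&(abs(l-.471)<.03)&(a>.05)&(a<.25)
    pad=g&(H>8)&(H<18)&(S>200)&(Z>.03)&(Z<.09)
    blk=g&(H>5)&(H<22)&(S<190)&(S>60)&(Z>.035)&(Z<.075)
    jaw=g&(H>100)&(H<130)&(S>120)&(Z>.078)
    for n,m in (('pad',pad),('blk',blk),('blktop',blk&(Z>.06)),('jaw',jaw)):
        if m.sum()>5: print(n,m.sum(),'along p2,p50,p98',np.percentile(a[m],[2,50,98]).round(4),'Z',np.percentile(Z[m],[5,95]).round(3))
    al();return d
E
python3 - <<'E'
from h import *
meas('w10')
E
```

```text
pad 469 along p2,p50,p98 [0.1025 0.1033 0.1116] Z [0.034 0.061]
blk 3329 along p2,p50,p98 [0.1356 0.1507 0.1802] Z [0.041 0.067]
blktop 2456 along p2,p50,p98 [0.1362 0.1563 0.18  ] Z [0.063 0.067]
jaw 1930 along p2,p50,p98 [0.188  0.1944 0.2086] Z [0.08  0.087]
t 9.35 along -0.0106 lat 0.4734 z 0.1570 Falong 4.63 F [0.44 4.63 3.54]
```

Call:
move_arm(motion=[[0,-0.6,0,0,0],[0,-0.6,0,0,0],[0,-0.5,0,0,0]])

```text
clock: 9.72
ee_pos: [0.4625, -0.1067, 0.1577]
orientation: [0.002, 0.085, 0.996, 0.013]
ft_force: [-0.6, 5.2, 4.4]
grip_width: 0.0005
```

```bash
python3 - <<'E'
from h import *
meas('w11')
E
```

```text
pad 573 along p2,p50,p98 [0.1102 0.1112 0.1366] Z [0.033 0.061]
blk 3352 along p2,p50,p98 [0.1355 0.1498 0.1801] Z [0.04  0.067]
blktop 2423 along p2,p50,p98 [0.1363 0.1562 0.1797] Z [0.063 0.067]
jaw 904 along p2,p50,p98 [0.1876 0.1896 0.1975] Z [0.079 0.086]
t 9.78 along -0.0266 lat 0.4738 z 0.1576 Falong 5.07 F [0.2  5.12 5.01]
```

View pics/w11.png

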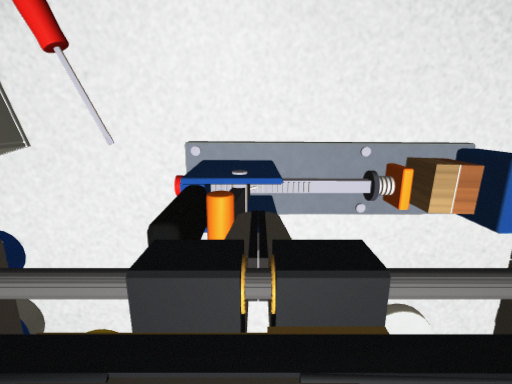

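Call:
move_arm(motion=[[0,-0.5,0,0,0],[0,-0.4,0,0,0],[0,-0.3,0,0,0]])

```text
clock: 10.15
ee_pos: [0.4612, -0.114, 0.1574]
orientation: [0.002, 0.088, 0.996, 0.018]
ft_force: [5.2, 25.1, 5.0]
grip_width: 0.0001
```

```bash
python3 - <<'E'
from h import *
meas('w12')
E
```

```text
pad 620 along p2,p50,p98 [0.1132 0.1141 0.1369] Z [0.033 0.061]
blk 3224 along p2,p50,p98 [0.1355 0.1503 0.1801] Z [0.044 0.067]
blktop 2393 along p2,p50,p98 [0.1362 0.1562 0.1799] Z [0.063 0.067]
jaw 516 along p2,p50,p98 [0.1876 0.189  0.193 ] Z [0.078 0.086]
t 10.20 along -0.0335 lat 0.4737 z 0.1574 Falong 23.07 F [ 3.79 22.76  3.88]
```

Call:
move_arm(motion=[[0,1.2,0,0,0],[0,1.2,0,0,0],[0,1.3,0,0,0],[0,0,0,0,0]])

```text
clock: 10.7
ee_pos: [0.4677, -0.0756, 0.1584]
orientation: [0.002, 0.087, 0.996, 0.018]
ft_force: [0.9, 0.2, -0.4]
grip_width: 0.0006
```

```bash
python3 - <<'E'
from h import *
meas('w13')
E
```

```text
pad 485 along p2,p50,p98 [0.1134 0.1141 0.1369] Z [0.033 0.061]
blk 3159 along p2,p50,p98 [0.1358 0.1513 0.1802] Z [0.041 0.067]
blktop 2377 along p2,p50,p98 [0.1364 0.1563 0.18  ] Z [0.063 0.067]
jaw 2103 along p2,p50,p98 [0.188  0.1964 0.2104] Z [0.08  0.087]
t 10.75 along 0.0050 lat 0.4736 z 0.1584 Falong 0.06 F [-0.08  0.07  0.9 ]
```

Released; the rod stayed (pad 0.1141). Second pull, to just short of the stop.

Call:
move_arm(motion=[[0,-1.0,0,0,0],[0,-0.7,0,0,0],[0,-0.7,0,0,0],[0,-0.7,0,0,0],[0,-0.5,0,0,0],[0,-0.1,0,0,0]])

```text
clock: 11.5
ee_pos: [0.4617, -0.1136, 0.1584]
orientation: [0.003, 0.09, 0.996, 0.022]
ft_force: [3.4, 14.1, 0.2]
grip_width: 0.0003
```

```bash
python3 - <<'E'
from h import *
meas('w14')
E
```

```text
pad 644 along p2,p50,p98 [0.1235 0.1245 0.1369] Z [0.034 0.061]
blk 2750 along p2,p50,p98 [0.1281 0.1541 0.1803] Z [0.047 0.067]
blktop 2361 along p2,p50,p98 [0.1363 0.1561 0.1798] Z [0.063 0.067]
jaw 746 along p2,p50,p98 [0.1876 0.1893 0.1955] Z [0.079 0.086]
t 11.55 along -0.0330 lat 0.4742 z 0.1584 Falong 11.86 F [ 2.72 11.57  0.35]
```

View pics/w14.png

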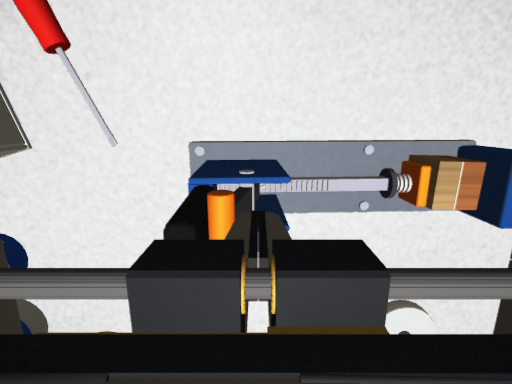

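Call:
move_arm(motion=[[0,1.2,0,0,0],[0,1.2,0,0,0],[0,1.2,0,0,0],[0,0,0,0,0]])

```text
clock: 12.05
ee_pos: [0.4681, -0.0777, 0.1598]
orientation: [0.003, 0.091, 0.996, 0.022]
ft_force: [0.2, -0.6, -0.6]
grip_width: 0.0003
```

```bash
python3 - <<'E'
from h import *
meas('w15')
E
```

```text
pad 522 along p2,p50,p98 [0.1236 0.1245 0.1369] Z [0.034 0.061]
blk 2710 along p2,p50,p98 [0.1358 0.1547 0.1803] Z [0.048 0.067]
blktop 2337 along p2,p50,p98 [0.1363 0.1566 0.1799] Z [0.063 0.067]
jaw 2050 along p2,p50,p98 [0.1881 0.1964 0.2105] Z [0.08  0.087]
t 12.10 along 0.0029 lat 0.4744 z 0.1599 Falong -0.25 F [ 0.21 -0.29  0.36]
```

View pics/w15.png

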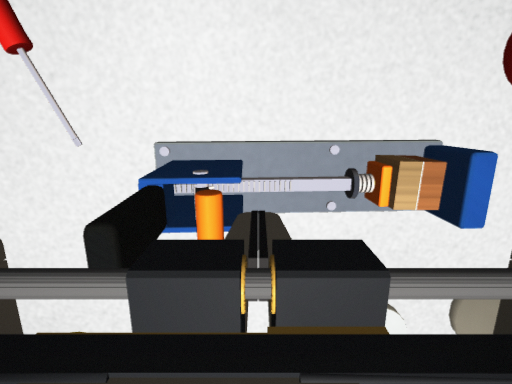

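Call:
move_arm(motion=[[0,-0.9,0.3,0,0],[0,-0.7,0,0,0],[0,-0.6,0,0,0],[0,-0.5,0,0,0],[0,-0.2,0,0,0]])

```text
clock: 12.72
ee_pos: [0.4635, -0.1076, 0.1568]
orientation: [0.004, 0.092, 0.995, 0.024]
ft_force: [-0.1, 5.5, 2.0]
grip_width: 0.0005
```

```bash
python3 - <<'E'
from h import *
meas('w16')
E
```

```text
pad 654 along p2,p50,p98 [0.1306 0.1316 0.1414] Z [0.033 0.061]
blk 2682 along p2,p50,p98 [0.1404 0.16   0.1847] Z [0.047 0.067]
blktop 2368 along p2,p50,p98 [0.141  0.161  0.1848] Z [0.063 0.067]
jaw 1153 along p2,p50,p98 [0.1876 0.1904 0.2006] Z [0.079 0.086]
t 12.78 along -0.0271 lat 0.4749 z 0.1568 Falong 4.69 F [0.26 4.71 4.29]
```

Call:
move_arm(motion=[[0,-0.35,0,0,0],[0,0,0,0,0]])

```text
clock: 13.02
ee_pos: [0.4628, -0.1115, 0.1566]
orientation: [0.004, 0.093, 0.995, 0.025]
ft_force: [1.0, 4.5, 0.8]
grip_width: 0.0004
```

```bash
python3 - <<'E'
from h import *
meas('w17')
E
```

```text
pad 668 along p2,p50,p98 [0.1319 0.133  0.1428] Z [0.034 0.061]
blk 2685 along p2,p50,p98 [0.142  0.1613 0.1864] Z [0.047 0.067]
blktop 2388 along p2,p50,p98 [0.1424 0.1625 0.1863] Z [0.063 0.067]
jaw 878 along p2,p50,p98 [0.1877 0.1896 0.1971] Z [0.079 0.086]
t 13.07 along -0.0309 lat 0.4749 z 0.1566 Falong 4.45 F [1.75 4.21 1.89]
```

Call:
move_arm(motion=[[0,1.2,0,0,0],[0,1.2,0,0,0],[0,1.1,0,0,0],[0,0,0,0,0]])

```text
clock: 13.58
ee_pos: [0.4692, -0.0752, 0.158]
orientation: [0.004, 0.093, 0.995, 0.024]
ft_force: [0.5, -0.8, -0.8]
grip_width: 0.0008
```

```bash
python3 - <<'E'
from h import *
meas('w18')
E
```

```text
pad 543 along p2,p50,p98 [0.1321 0.1329 0.1429] Z [0.033 0.061]
blk 2630 along p2,p50,p98 [0.1419 0.1615 0.1862] Z [0.048 0.067]
blktop 2365 along p2,p50,p98 [0.1425 0.1624 0.1862] Z [0.063 0.067]
jaw 2086 along p2,p50,p98 [0.1881 0.1964 0.2103] Z [0.08  0.087]
t 13.62 along 0.0056 lat 0.4750 z 0.1580 Falong 0.03 F [-0.    0.03 -0.76]
```

View pics/w18.png

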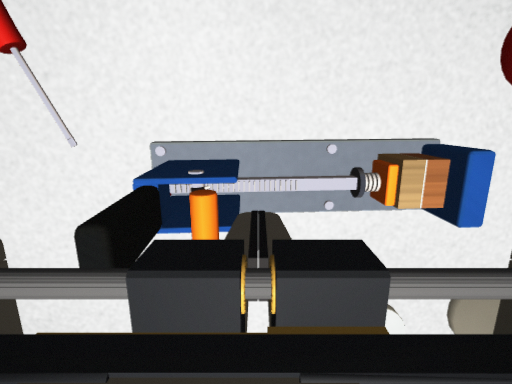

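Call:
move_arm(motion=[[0,-1.2,0.2,0,0],[0,-0.7,0,0,0],[0,-0.6,0,0,0],[0,-0.4,0,0,0],[0,0,0,0,0]])

```text
clock: 14.25
ee_pos: [0.4646, -0.1047, 0.1562]
orientation: [0.005, 0.095, 0.995, 0.027]
ft_force: [1.1, 7.3, 1.0]
grip_width: 0.0004
```

```bash
cat >> h.py <<'E'
def collar(f):
    d=dict(np.load('/tmp/%s.npz'%f));K=d['mtx'];v,u=np.mgrid[0:384,0:512];z=d['z_map']
    P=(np.stack([(u-K[0,2])/K[0,0]*z,-(v-K[1,2])/K[1,1]*z,-z,np.ones_like(z)],-1)@d['pose'].T)[...,:3]
    a=P[...,0]*.1705+P[...,1]*.985;l=P[...,0]*.985-P[...,1]*.1705;Z=P[...,2]
    m=(z>0)&(abs(l-.471)<.016)&(a>.06)&(a<.16)&(d['img'].max(-1)<60)&(Z>.03)&(Z<.07)
    print(f,'collar',m.sum(),np.percentile(a[m],[5,50,95]).round(4))
E
python3 - <<'E'
from h import *
meas('w19')
for f in ('w10','w13','w15','w16','w18','w19'): collar(f)
E
```

```text
pad 601 along p2,p50,p98 [0.1339 0.135  0.1449] Z [0.034 0.061]
blk 2677 along p2,p50,p98 [0.1353 0.163  0.188 ] Z [0.048 0.067]
blktop 2371 along p2,p50,p98 [0.1443 0.1641 0.188 ] Z [0.063 0.067]
jaw 1433 along p2,p50,p98 [0.1878 0.1916 0.2039] Z [0.079 0.086]
t 14.30 along -0.0239 lat 0.4755 z 0.1562 Falong 7.48 F [1.35 7.36 2.73]
w10 collar 466 [0.0788 0.1367 0.1376]
w13 collar 332 [0.0896 0.1365 0.1375]
w15 collar 192 [0.0999 0.1004 0.1372]
w16 collar 278 [0.1068 0.1075 0.1417]
w18 collar 188 [0.1084 0.1088 0.1428]
w19 collar 277 [0.114  0.1147 0.1449]
```

View pics/w19.png

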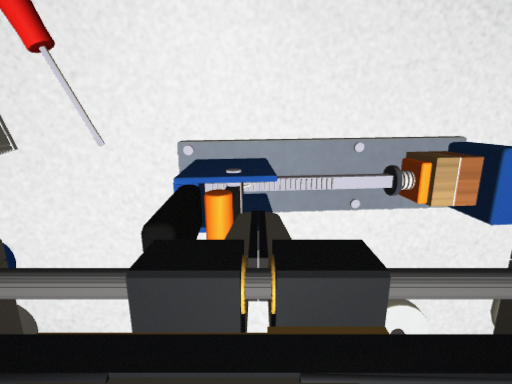

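Call:
move_arm(motion=[[0,-0.4,0,0,0],[0,-0.4,0,0,0],[0,-0.1,0,0,0]])

```text
clock: 14.68
ee_pos: [0.4631, -0.1131, 0.1559]
orientation: [0.005, 0.097, 0.995, 0.03]
ft_force: [1.9, 10.2, 0.8]
grip_width: 0.0005
```

```bash
python3 - <<'E'
from h import *
meas('w20');collar('w20')
E
```

```text
pad 627 along p2,p50,p98 [0.1339 0.135  0.1447] Z [0.035 0.061]
blk 2661 along p2,p50,p98 [0.1383 0.1631 0.1882] Z [0.047 0.067]
blktop 2353 along p2,p50,p98 [0.1443 0.1643 0.1882] Z [0.063 0.067]
jaw 919 along p2,p50,p98 [0.1876 0.1896 0.1976] Z [0.079 0.086]
t 14.72 along -0.0324 lat 0.4755 z 0.1560 Falong 8.88 F [2.21 8.63 0.95]
w20 collar 309 [0.1166 0.1173 0.145 ]
```

Call:
move_arm(motion=[[0,-0.25,0,0,0],[0,-0.15,0,0,0]])

```text
clock: 14.98
ee_pos: [0.4631, -0.1136, 0.156]
orientation: [0.006, 0.1, 0.994, 0.035]
ft_force: [4.9, 17.2, 3.9]
grip_width: 0.0002
```

```bash
python3 - <<'E'
from h import *
meas('w21');collar('w21')
for i in range(12): shot('top','t21')
s=shot('scene','s21')
meas('w22');collar('w22')
for n,d in (('scene',s),): print(rec(n,d,'lamp_grip'),rec(n,d,'block_center'))
t=dict(np.load('/tmp/t21.npz'));cv2.imwrite('pics/t21c.png',cv2.resize(t['img'][100:230,190:340],None,fx=5,fy=4.5))
cv2.imwrite('pics/s21c.png',cv2.resize(s['img'][130:280,170:340],None,fx=4.5,fy=4))
E
```

```text
pad 604 along p2,p50,p98 [0.1338 0.135  0.1447] Z [0.034 0.061]
blk 2588 along p2,p50,p98 [0.1358 0.1628 0.1881] Z [0.047 0.067]
blktop 2294 along p2,p50,p98 [0.1443 0.1642 0.1881] Z [0.063 0.067]
jaw 1069 along p2,p50,p98 [0.1878 0.1901 0.1997] Z [0.079 0.086]
t 15.03 along -0.0329 lat 0.4756 z 0.1560 Falong 18.66 F [ 4.17 18.23  4.11]
w21 collar 304 [0.1166 0.1174 0.145 ]
pad 601 along p2,p50,p98 [0.134  0.135  0.1449] Z [0.034 0.061]
blk 2602 along p2,p50,p98 [0.1359 0.1631 0.1881] Z [0.047 0.067]
blktop 2298 along p2,p50,p98 [0.1442 0.1641 0.1881] Z [0.063 0.067]
jaw 1066 along p2,p50,p98 [0.1876 0.19   0.1996] Z [0.079 0.086]
t 15.72 along -0.0329 lat 0.4756 z 0.1560 Falong 17.92 F [ 4.32 17.44  3.13]
w22 collar 307 [0.1165 0.1172 0.1451]
[(0.89, [0.591, 0.055, 0.195]), (0.69, [0.282, 0.266, 0.194])] [(0.6, [0.514, 0.084, 0.051])]
```

View pics/w22.png

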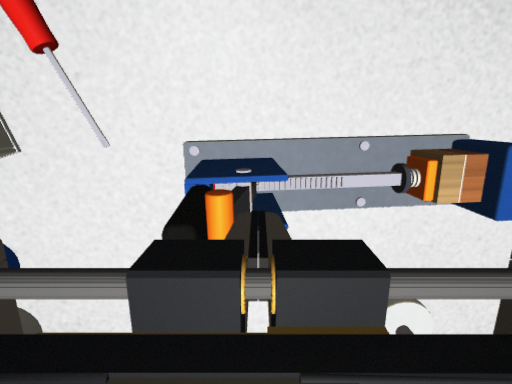

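View pics/s21c.png

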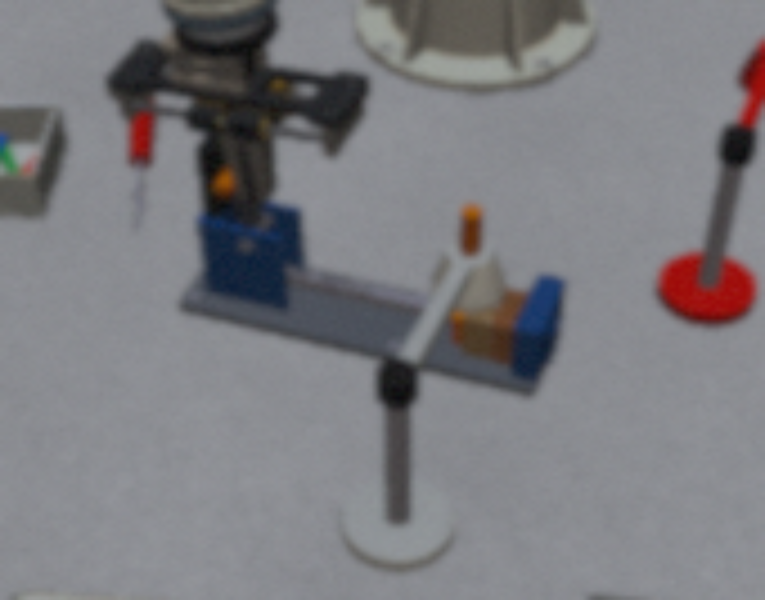

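```bash
python3 - <<'E'
from h import *
job.hand_in();al()
E
```

```text
the job is handed in; nothing more can be done
the job is handed in; nothing more can be done
```

I swung the lamp in beside the block, pumped the clamp until the block was pressed against the fixed jaw, and handed in with the fingers still holding the trigger pulled. The hand-in reported no verdict.

**Lamp:** I pinched the orange stalk, swung the arm about 1 rad and let go. After I let go, the stalk stood about 65 mm in plan from the block's final centre; the limit is 85 mm. The last scene picture still shows it beside the block.

**Clamp:** it took four pulls, with the trigger springing back in between. The third pull was shortened so that the last one could do the squeezing.

**Last checks:**
- **Spring:** the pad is squeezed about 6.5 of 16 mm, or roughly 9 N. That is a little under half but inside the 4.2 to 12.5 mm range.
- **Block:** it stands upright against the fixed jaw and stayed still over the last 0.7 s.
- **Trigger:** the fingers press it at its stop with about 18 N.

- **Above the suggested push:** 18 N is more than the suggested 2 to 12 N, because the trigger was resting on its stop. The first pull also reached about 25 N there.
- **Accuracy:** I measured the squeeze from the wrist camera's depth images, so it is good to about 1 mm.
- **Bystanders:** I checked them only by eye in the pictures, and saw none moved.

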